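Fit the knurled collar on the filter cell and hold it home

TASK

Close the filter cell: take the blue knurled collar, set it level over the neck of the metal filter cell and turn it until the keyways hidden inside it drop over the neck's pins. Then push it down fully home against the spring and finish while still holding it pushed home with the gripper: do not let go. Leave the cups, the brown pot, the petri dish and the timer where they are.

Things in the scene. Friction and masses are not known exactly. Their poses are not given: they have to be found in the camera images.
- collar_centre (a point): Centre, half-way up, of the loose collar: a blue, knurled, round metal cap 56 mm in diameter and 40 mm high, 0.11 to 0.18 kg, standing on the desk open side down, its flat top closed with a grey disc in the middle. z points to the closed top. The x and y axes do not show where the keyways lie.
- collar_mouth (a point): Centre of the collar's open underside, 20 mm below collar_centre. The bore is 38 mm wide and 35 mm deep. Four keyways, 90 degrees apart and about 11 mm wide, run along its whole wall. Nothing outside shows their angle: find them by feel, turning the collar either way under a light push, at most 90 degrees; they fit over the pins within about 7 degrees.
- neck_top (a point): Centre of the flat top of the cell's steel neck, 72 mm above the desk; z up. The neck is 36 mm in diameter, from 42 to 72 mm above the desk; its top 6 mm taper to 27 mm as a lead-in. The cell is fixed: dark round foot 92 mm wide and 10 mm high, grey metal body 68 mm wide up to 42 mm, with a small outlet spout at one side.
- pin_ring (a point): Point on the neck's axis at the height of the pins' tops, 56 mm above the desk. Four brass pins, 5 mm thick, 90 degrees apart, stick out 5 mm from the neck. The collar first rests level on them, collar_mouth at this height. With the keyways over the pins it goes down 14 mm: 6 mm freely, then 8 mm against the spring.
- shoulder (a point): Centre of the body's flat top round the neck, 42 mm above the desk. The collar is fully home when its underside sits on it (collar_mouth at this height).
- plunger (a joint): How far the white spring plunger on top of the neck is pressed down, in m: 0 when free (its top is 13 mm above the neck's), about 0.008 with the collar fully home. The spring pushes the collar up with 2.4 N at 0 and 7.2 N at 0.008, more than its weight: it rises again if not held down.
- cup_a_mid (a point): Bystander: white sample cup with red lid, 49 mm wide, 60 mm high; point half-way up.
- cup_b_mid (a point): Bystander: white sample cup with yellow lid, 49 mm wide, 60 mm high; point half-way up.
- amber_pot_mid (a point): Bystander: brown pot with white cap, 40 mm wide, 75 mm high; point half-way up.
- petri_0_mid (a point): Bystander: petri dish 60 mm wide, 14 mm high; point half-way up.
- timer_mid (a point): Bystander: white bench timer 62 mm square, 19 mm high; point half-way up.
Not all that is in view belongs to the job. What is meant by the part that bears collar_centre is not turquoise, and is the larger of those in its own colour.

How it is judged:
By the outcome, as a careful person would: the job done as asked, in the order asked, and still so for the second after the job is handed in, while the arm keeps its last pose, push and grip.
It also fails if it takes over 54 s, if anything falls off the work surface, if the arm or the gripper's body presses on something with over 40 N, if the wrist force passes 120 N, or if a joint passes its speed limit or range.

ROBOT

A 6-joint arm with a two-finger parallel gripper is mounted at the origin on a cart in front of the work surface, level with it; the furniture and walls round the work are solid. World frame = base frame: x ahead of the robot, y to its left, z up, the work surface at z = 0. Lengths are in mm, angles in rad, forces in N, time in s.
With the tool pointing down it reaches from about 350 to 875 mm from the base axis. Payload 4.2 kg.
Tool frame: the origin (TCP) lies where the fingers leave the gripper's body, on its centre line; the fingertips stand 73 mm ahead of it and the grasp point (between the pads) lies 54 mm ahead of it; z points along the fingers, y is the direction in which the jaws open and shut (so a half turn about z gives the same grasp; the last joint's range is limited). The gripper opens to 85 mm and grips with 20 to 120 N. Pads are 22 mm wide; open, the fingers measure 114 mm over their backs; the gripper's body (76 mm by 85 mm) begins 54 mm behind the grasp point. The pads swing forward as they close: fully open they stand 13 mm farther back than shut.
Start: joints at [-1.087, 0.385, 0.008, 0, -1.194, -0.259], TCP at [139.337, -609.249, 303.912] pointing down, gripper open.
Joint ranges: [-3.14, 3.14], [-1.21, 2.06], [-1.07, 1.41], [-3.16, 2.05], [-2.99, -0.16], [-3.1, 3.1]. Speed limits (rad/s): [2.79, 2.79, 3.14, 3.14, 3.14, 3.14].

INTERFACE

Orientations are given as a unit quaternion [x, y, z, w].
In Python, from bench import arm gives the robot as it stands.
- The arm moves only by the tool apply_moves, never from a script. Its argument "increments" is a list that holds one entry, the list of rows, each a list of 7 numbers: the shift along the tool's x, y, z scaled (see below), then the turn, a rotation vector about the tool's x, y, z scaled (see below), then the gripper's target within -1 to 1 (fully open at 1, half-way at 0, shut at -1). A call has 1 to 10 rows; each row is the pose to reach, as a shift and turn from the pose commanded when the call began, along the tool's axes at that moment; what a row does not reach only later rows make up. The controller multiplies each number of a shift by 100 mm and each number of a turn by 0.5 rad. A row lasts 1/10 s, in which the tool goes at most 50 mm and 8.59 degrees, less where a joint would pass 70% of its speed; a pose out of reach is approached as far as the arm can. A call with a number of a shift or a turn outside -1 to 1 is refused whole. A call with a gripper value outside its range is refused whole. The fingers move at their own pace and stop on an object; the grip force is fixed at half the most. Time passes only in rows, so rows that repeat a pose let the fingers close. It gives the time, the measured TCP pose, the force and the opening at its end, in the units of the state.
- arm.read_state(): the state, without advancing time (a new reading comes with each control period).
- arm.get_image(name): name is "scene" or "side" or "wrist"; returns a dict with "img" (400x640x3 uint8, red, green, blue), "fx", "fy", "cx", "cy" (pixels), "pose" (4x4, takes a point from camera to world coordinates). Camera axes: x right, y up, looking along -z (the intrinsics and any distortion apply to the point x, -y, -z); pixel columns grow to the right and rows downward; lengths in mm; the calibration is good to about 2 mm. A picture is of the moment at which its call begins. There is no depth.
- arm.job_done(): hands the job in, once; it reports no verdict.
Trained networks look in a picture, given as the dict that the camera call returned (one of the last four; its "shot" number tells which), for a name from the list of things; names that differ only in an ending like _2 or _b are one class to them, and where a whole thing is asked for, a point or a joint stands for the part that bears it (a point fixed in the world has none). Each returns a list of dicts, best first, with "conf" (0 to 1); they miss things now and then, are a little off and sometimes report something else, mostly with a low value. They report only what shows in the picture. A call takes as long as a camera call. They do not tell look-alikes from the thing itself.
- arm.outline_of(label, picture): "pixels" (400x640 bool, what is visible of it) and "box" ([centre column, centre row, width, height] in pixels, round what is visible of it).
- arm.mark_of(label, picture): "at" ([column, row] in pixels: a listed point, or the origin of a listed thing).
The state is a dict: "clock": time; "joints": joint angles; "joint_vel": joint speeds; "joint_efforts": joint torques, N m; "position": TCP position; "ee_rot": TCP orientation; "contact_force": force on the tool from outside, world axes, zero at the start; "wrist_torque": the same for the moment, N m; "gripper_width": finger opening in mm.
Only numpy, scipy, OpenCV 4.12 (cv2) and the standard library are available. Lean on these libraries where they do the work, as an engineer would, in place of code of your own. Each camera call takes 0.05 s, during which the arm holds its last target.

## Working session

There is one attempt and no reset: what is moved stays moved. The work goes in short steps, Python scripts to look and compute and a tool call to move; the robot and the scene stay as the last step left them, time stands still between calls to the robot, and variables do not carry over. Pictures are saved under pics/ and viewed, and the job is handed in when it is done.

Besides the shell and the picture viewer there is one more tool, called as name(argument=value, ...) on one line, values as JSON. apply_moves: Moves the arm, as the interface text tells. Shifts and turns lie within -1 to 1; 1 stands for 100 mm of shift or 0.5 rad of turn. Its arguments: {"type":"object","properties":{"increments":{"type":"array"}},"required":["increments"]}

```bash
ls; mkdir -p pics; python3 - <<'E'
from bench import arm
import cv2
print(arm.read_state())
for n in ["scene","side","wrist"]:
    p=arm.get_image(n); cv2.imwrite(f"pics/{n}0.png",p["img"][:,:,::-1]); print(n,{k:v for k,v in p.items() if k!="img"})
E
```

```text
pics
{'clock': 0.0, 'joints': array([-1.08740502e+00,  3.85544176e-01,  6.61424343e-03, -5.53389123e-04,
       -1.19398054e+00, -2.58592058e-01]), 'joint_vel': array([ 0.00046811, -0.00043124,  0.0009126 , -0.00056244, -0.00053371,
        0.00072715]), 'joint_efforts': array([-2.95223754e-04, -3.92291415e+01,  1.88396251e+01,  4.18623805e+00,
       -4.79379989e-03, -8.59410420e-06]), 'position': array([ 139.25230786, -608.84431492,  302.81627501]), 'ee_rot': array([-1.12061597e-01,  9.93700667e-01,  1.07839566e-03, -1.43553379e-04]), 'contact_force': array([ 0.55206037,  0.27576401, -1.45587394]), 'wrist_torque': array([ 0.01440229,  0.02880153, -0.01817206]), 'gripper_width': 85.26256200202425}
scene {'fx': 440.6086448601321, 'fy': 440.6086448601321, 'cx': 314.95868658333103, 'cy': 203.10108325571574, 'pose': array([[ 6.24756528e-01,  5.93342921e-01, -5.07566212e-01,
        -1.45671996e+02],
       [-7.80725847e-01,  4.64619769e-01, -4.17846409e-01,
        -6.25123068e+02],
       [-1.21009128e-02,  6.57322332e-01,  7.53512388e-01,
         1.08810398e+03],
       [ 0.00000000e
[... 316 characters left out ...]
e-01,  7.25259855e-01,
         8.24838072e+02],
       [-1.85076139e-02,  8.77449311e-01,  4.79312189e-01,
         6.72468222e+02],
       [ 0.00000000e+00,  0.00000000e+00,  0.00000000e+00,
         1.00000000e+00]]), 'shot': 2}
wrist {'fx': 283.8059233566519, 'fy': 283.8059233566519, 'cx': 316.2199390517442, 'cy': 200.65502541379186, 'pose': array([[-2.23020317e-01, -9.31680596e-01, -2.86763326e-01,
         6.61211624e+01],
       [ 9.74812339e-01, -2.12643083e-01, -6.72593789e-02,
        -6.25292790e+02],
       [ 1.68602056e-03, -2.94540636e-01,  9.55637468e-01,
         3.72897142e+02],
       [ 0.00000000e+00,  0.00000000e+00,  0.00000000e+00,
         1.00000000e+00]]), 'shot': 3}
```

View pics/scene0.png

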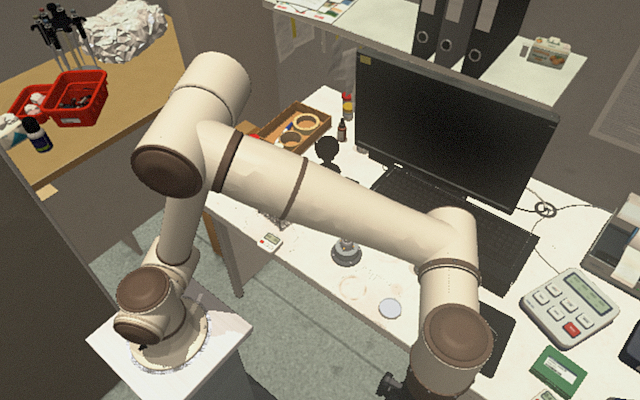

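View pics/side0.png

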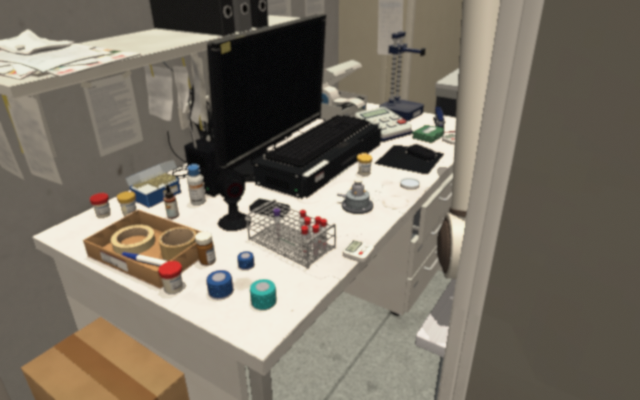

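View pics/wrist0.png

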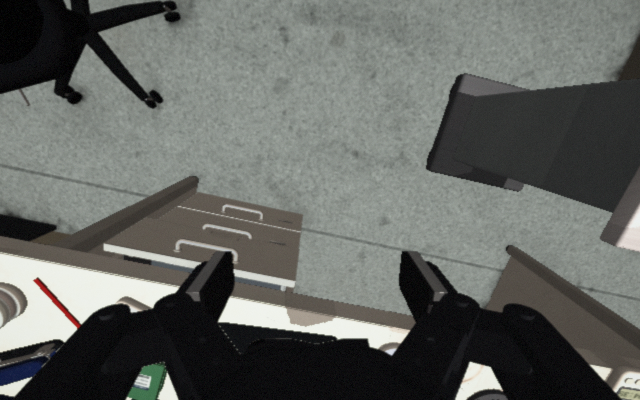

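The scene view is mostly blocked by the arm. In the side view there are three candidates for the collar: a large blue one at (220,283), a small blue one at (245,260) and a turquoise one at (263,293). The description picks the large blue one. The cell is at (357,197) and the red-lid cup at (171,277).

```bash
cat > h.py <<'E'
import numpy as np, cv2
from bench import arm
from scipy.spatial.transform import Rotation as R
def ray(p,uv):
    d=np.array([(uv[0]-p["cx"])/p["fx"],-(uv[1]-p["cy"])/p["fy"],-1.]); T=p["pose"]
    return T[:3,3],T[:3,:3]@d
def onz(p,uv,z):
    o,d=ray(p,uv); return o+d*(z-o[2])/d[2]
def proj(p,X):
    T=p["pose"]; c=T[:3,:3].T@(np.asarray(X,float)-T[:3,3]); return np.array([p["cx"]+p["fx"]*c[0]/-c[2],p["cy"]-p["fy"]*c[1]/-c[2]])
E
python3 - <<'E'
from h import *
p=arm.get_image("side")
H=dict(collar_centre=20,collar_mouth=0,neck_top=72,pin_ring=56,shoulder=42,cup_a_mid=30,cup_b_mid=30,amber_pot_mid=37.5,petri_0_mid=7,timer_mid=9.5)
np.set_printoptions(precision=1,suppress=True)
for k,z in H.items():
    for m in arm.mark_of(k,p)[:4]: print(k,round(m["conf"],2),np.array(m["at"]),onz(p,m["at"],z))
for k in ["collar_centre"]:
    for o in arm.outline_of(k,p): print(k,o["conf"],np.array(o["box"]))
im=p["img"][:,:,::-1]
cv2.imwrite("pics/c1.png",cv2.resize(im[220:320,80:340],None,fx=3,fy=3,interpolation=cv2.INTER_CUBIC))
cv2.imwrite("pics/c2.png",cv2.resize(im[140:260,320:440],None,fx=5,fy=5,interpolation=cv2.INTER_CUBIC))
E
```

```text
collar_centre 0.93 [223.3 283.9] [550.1 261.3  20. ]
collar_centre 0.71 [242.8 261.1] [569.2 175.4  20. ]
collar_centre 0.16 [409.5 186.5] [ 394.9 -375.1   20. ]
collar_mouth 0.79 [246.7 265.8] [568.7 164.7   0. ]
collar_mouth 0.77 [220.9 289.2] [560.9 260.5   0. ]
collar_mouth 0.57 [262.7 300.7] [459.2 240.6   0. ]
neck_top 0.72 [358.1 182.3] [ 489.6 -228.4   72. ]
neck_top 0.71 [357.7 249.4] [332.3  58.9  72. ]
pin_ring 0.8 [357.  192.9] [ 475.8 -198.    56. ]
shoulder 0.96 [353.5 195.1] [ 490.2 -204.7   42. ]
shoulder 0.63 [364.  163.8] [ 564.8 -405.2   42. ]
cup_a_mid 0.8 [171.  278.9] [648.8 318.5  30. ]
cup_b_mid 0.56 [360.8 165.9] [ 577.9 -409.    30. ]
amber_pot_mid 0.95 [200.2 247.6] [673.  205.9  37.5]
petri_0_mid 0.68 [410.2 184.6] [ 407.5 -411.9    7. ]
timer_mid 0.62 [360.3 249.2] [369.4 -24.9   9.5]
collar_centre 0.75 [221.9 283.3  27.1  29.8]
collar_centre 0.71 [264.9 296.4  24.5  33.9]
collar_centre 0.56 [247.8 261.7  21.6  22.6]
```

View pics/c1.png

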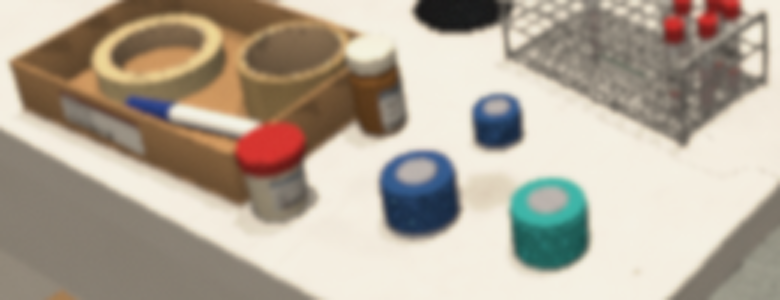

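View pics/c2.png

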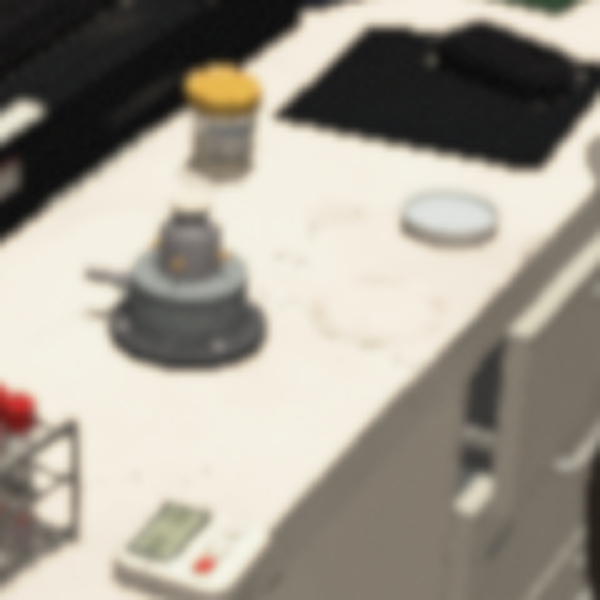

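The close crop confirms it. The big blue collar is in the middle, at about (552,260). It is clearly larger than the small blue one and is not the turquoise one. I'll go to the cell at about (480,-205) first so I can measure it from above with the wrist camera.

apply_moves(increments=[[[-0.4,0.24,0,0,0,0,1],[-0.8,0.48,0,0,0,0,1],[-1,0.6,0,0,0,0,1]]])

```text
clock: 1.05
position: [224.9, -526.6, 304.1]
ee_rot: [-0.113, 0.994, 0.0, 0.0]
contact_force: [0.0, -0.5, 0.8]
gripper_width: 85.3
```

apply_moves(increments=[[[-0.4,0.24,0,0,0,0,1],[-0.8,0.48,0,0,0,0,1],[-1,0.6,0,0,0,0,1]]])

```text
clock: 1.35
position: [309.3, -445.7, 304.2]
ee_rot: [-0.113, 0.994, -0.0, 0.0]
contact_force: [0.6, -0.0, 0.0]
gripper_width: 85.3
```

```bash
python3 - <<'E'
from h import *
np.set_printoptions(precision=3,suppress=True)
s=arm.read_state(); print(s)
E
```

```text
{'clock': 1.35, 'joints': array([-0.665,  0.244, -0.195, -0.   , -1.131, -0.678]), 'joint_vel': array([ 0.417, -0.063, -0.087,  0.01 ,  0.023, -0.415]), 'joint_efforts': array([ -1.17 , -31.7  ,  18.212,   3.947,  -0.025,   0.164]), 'position': array([ 309.325, -445.651,  304.247]), 'ee_rot': array([-0.113,  0.994, -0.   ,  0.   ]), 'contact_force': array([ 0.642, -0.006,  0.029]), 'wrist_torque': array([-0.018,  0.051,  0.021]), 'gripper_width': 85.29429716856733}
```

apply_moves(increments=[[[-0.25,0.35,0,0,0,0,1],[-0.5,0.7,0,0,0,0,1],[-0.7,1,0,0,0,0,1]]])

```text
clock: 1.65
position: [354.1, -332.9, 304.0]
ee_rot: [-0.112, 0.994, -0.0, 0.0]
contact_force: [-0.1, -0.2, 0.9]
gripper_width: 85.2
```

apply_moves(increments=[[[-0.25,0.35,0,0,0,0,1],[-0.5,0.7,0,0,0,0,1],[-0.7,1,0,0,0,0,1],[-0.7,1,0,0,0,0,1]]])

```text
clock: 2.05
position: [400.6, -218.7, 304.4]
ee_rot: [-0.115, 0.993, -0.0, 0.001]
contact_force: [-0.0, -0.3, 1.4]
gripper_width: 85.4
```

```bash
python3 - <<'E'
from h import *
np.set_printoptions(precision=1,suppress=True)
s=arm.read_state(); print(s["position"],s["joint_vel"])
for n in ["wrist","scene"]:
    p=arm.get_image(n); cv2.imwrite(f"pics/{n}1.png",p["img"][:,:,::-1])
    for k,z in dict(neck_top=72,pin_ring=56,shoulder=42,collar_centre=20,cup_b_mid=30,petri_0_mid=7,timer_mid=9.5).items():
        for m in arm.mark_of(k,p)[:3]: print(n,k,round(m["conf"],2),np.array(m["at"]),onz(p,m["at"],z))
E
```

```text
[ 400.6 -218.7  304.4] [-0.1  0.   0.   0.  -0.   0.1]
wrist neck_top 0.7 [300.3 255.1] [ 488.7 -217.1   72. ]
wrist neck_top 0.63 [588.  328.9] [507.5 168.5  72. ]
wrist pin_ring 0.6 [301.9 245.6] [ 484.1 -216.9   56. ]
wrist shoulder 0.71 [301.3 243.2] [ 487.8 -217.6   42. ]
wrist collar_centre 0.97 [600.3 342.3] [557.1 269.2  20. ]
wrist collar_centre 0.56 [619.7 284.5] [457.5 243.1  20. ]
wrist cup_b_mid 0.64 [146.7 265.1] [ 574.  -415.6   30. ]
wrist petri_0_mid 0.89 [163.9 150.5] [ 417.3 -415.5    7. ]
wrist timer_mid 0.92 [468.9 186.8] [372.6 -17.2   9.5]
scene neck_top 0.76 [346.2 237.3] [ 492.5 -213.3   72. ]
scene pin_ring 0.8 [345.7 243.1] [ 484.8 -217.9   56. ]
scene shoulder 0.9 [345.2 248.8] [ 476.1 -223.1   42. ]
scene shoulder 0.61 [347.2 241.8] [ 499.9 -213.    42. ]
scene collar_centre 0.71 [228.6 185.9] [455.4 242.1  20. ]
scene collar_centre 0.69 [244.3 167.7] [549.9 262.   20. ]
scene collar_centre 0.41 [266.5 177.7] [561.7 168.2  20. ]
scene cup_b_mid 0.8 [422.3 265.1] [ 572.6 -422.9   30. ]
scene petri_0_mid 0.7 [388.2 307. ] [ 414.2 -413.2    7. ]
scene timer_mid 0.79 [268.7 239.9] [378.7  -9.1   9.5]
scene timer_mid 0.24 [246.  170.1] [551.9 257.6   9.5]
```

View pics/wrist1.png

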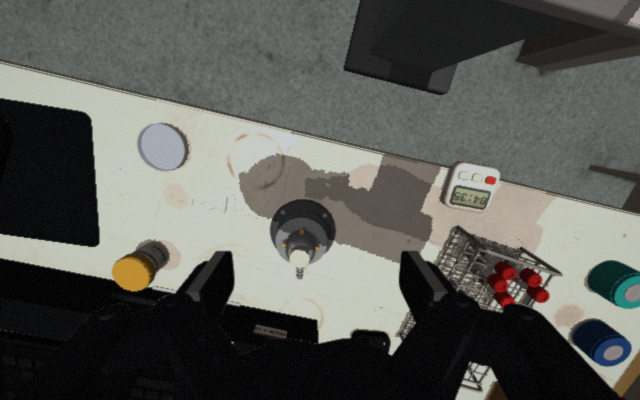

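View pics/scene1.png

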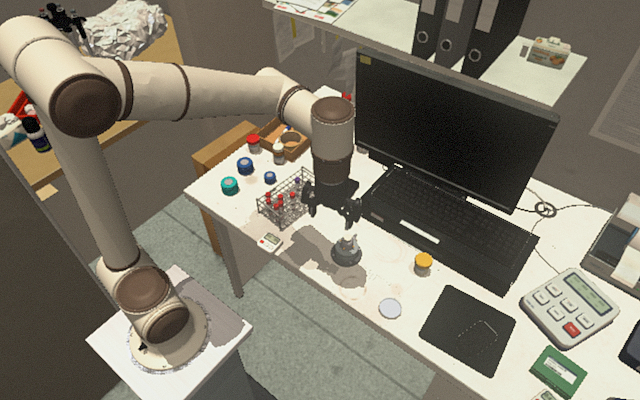

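The wrist view shows the cell at (303,232) with its plunger near (300,256), and the collar at (600,342). I'll refine the cell position by fitting circles of known size.

```bash
python3 - <<'E'
from h import *
p=arm.get_image("wrist"); im=p["img"][:,:,::-1].copy()
def circ(im,c,r,z,col,S,o):
    a=np.linspace(0,2*np.pi,80); q=np.array([proj(p,[c[0]+r*np.cos(t),c[1]+r*np.sin(t),z]) for t in a])
    cv2.polylines(im,[np.round((q-o+.5)*S*8).astype(int)],True,col,1,cv2.LINE_AA,3)
S=6;o=np.array([250,180]); 
out=[]
for c in [(486,-217)]:
    z=cv2.resize(im[180:290,250:360],None,fx=S,fy=S,interpolation=cv2.INTER_CUBIC); z=z[:590]
    circ(z,c,46,10,(0,255,0),S,o);circ(z,c,34,42,(0,255,255),S,o);circ(z,c,13.5,72,(255,0,255),S,o);circ(z,c,18,66,(255,0,0),S,o)
    cv2.imwrite("pics/c3.png",z)
E
```

```text
(no output)
```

View pics/c3.png

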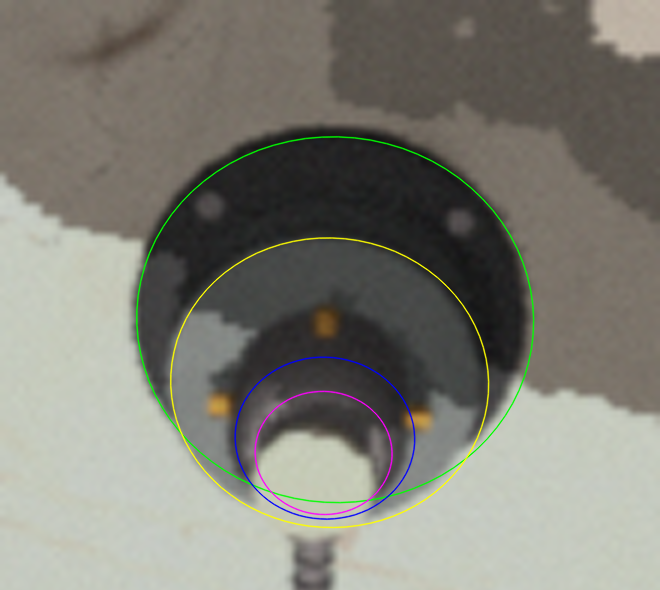

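apply_moves(increments=[[[-0.2,0.35,0,0,0,0,1],[-0.4,0.7,0,0,0,0,1],[-0.6,1,0,0,0,0,1]]])

```text
clock: 3.2
position: [435.7, -109.4, 304.1]
ee_rot: [-0.112, 0.994, 0.0, 0.0]
contact_force: [0.7, -0.5, -0.1]
gripper_width: 85.9
```

apply_moves(increments=[[[-0.2,0.35,0,0,0,0,1],[-0.4,0.7,0,0,0,0,1],[-0.6,1,0,0,0,0,1]]])

```text
clock: 3.5
position: [472.0, 2.1, 304.1]
ee_rot: [-0.113, 0.994, 0.0, 0.0]
contact_force: [0.5, -0.8, 0.5]
gripper_width: 85.6
```

apply_moves(increments=[[[-0.2,0.35,0,0,0,0.3,1],[-0.4,0.7,0,0,0,0.6,1],[-0.6,1,0,0,0,0.9,1],[-0.6,1,0,0,0,1,1]]])

```text
clock: 3.9
position: [509.5, 114.7, 303.5]
ee_rot: [0.137, 0.991, 0.0, 0.0]
contact_force: [-0.9, -0.6, -0.4]
gripper_width: 85.5
```

```bash
python3 - <<'E'
from h import *
np.set_printoptions(precision=2,suppress=True)
s=arm.read_state(); print(s["position"],s["joints"])
print(R.from_quat(s["ee_rot"]).as_matrix())
for n in ["wrist","scene"]:
    p=arm.get_image(n); cv2.imwrite(f"pics/{n}2.png",p["img"][:,:,::-1])
    for k,z in dict(collar_centre=20,collar_mouth=0,neck_top=72,pin_ring=56,shoulder=42,cup_a_mid=30,amber_pot_mid=37.5).items():
        for m in arm.mark_of(k,p)[:3]: print(n,k,round(m["conf"],2),np.array(m["at"]),onz(p,m["at"],z))
E
```

```text
[509.45 114.66 303.53] [ 0.53  0.21 -0.24  0.   -1.12 -2.38]
[[-0.96  0.27  0.  ]
 [ 0.27  0.96  0.  ]
 [-0.    0.   -1.  ]]
wrist collar_centre 0.95 [406.5 103.2] [455.53 240.98  20.  ]
wrist collar_centre 0.82 [442.8 177.4] [556.25 269.29  20.  ]
wrist collar_centre 0.35 [435.8 174.9] [550.61 261.21  20.  ]
wrist collar_mouth 0.98 [405.7 104.5] [457.81 245.71   0.  ]
wrist collar_mouth 0.79 [435.9 175.5] [557.88 268.33   0.  ]
wrist collar_mouth 0.58 [363.6 207.4] [575.61 164.94   0.  ]
wrist neck_top 0.74 [ 33.1 244.2] [ 488.54 -222.02   72.  ]
wrist pin_ring 0.85 [ 47.6 234.9] [ 485.08 -217.15   56.  ]
wrist shoulder 0.97 [ 56.4 230. ] [ 484.24 -218.38   42.  ]
wrist cup_a_mid 0.55 [490.3 238.6] [652.33 314.03  30.  ]
wrist amber_pot_mid 0.84 [410.3 269.5] [664.28 202.59  37.5 ]
scene collar_centre 0.7 [271.6 176.9] [575.2  157.05  20.  ]
scene collar_centre 0.67 [246.9 165.7] [562.61 261.91  20.  ]
scene collar_centre 0.59 [225.7 184.9] [452.65 253.08  20.  ]
scene collar_mouth 0.85 [232.4 191.5] [456.43 229.37   0.  ]
scene collar_mouth 0.73 [246.7 172. ] [552.73 256.78   0.  ]
scene collar_mouth 0.49 [270.8 182.1] [568.54 157.01   0.  ]
scene neck_top 0.58 [345.4 238.9] [ 486.47 -214.84   72.  ]
scene pin_ring 0.82 [343.8 243.9] [ 479.18 -215.26   56.  ]
scene shoulder 0.59 [346.8 248.2] [ 480.69 -225.52   42.  ]
scene cup_a_mid 0.67 [390.5 309.4] [ 400.1  -426.16   30.  ]
scene cup_a_mid 0.5 [252.1 140.7] [661.48 330.71  30.  ]
scene amber_pot_mid 0.79 [274.4 154.4] [651.29 211.15  37.5 ]
scene amber_pot_mid 0.67 [244.3 164.6] [549.38 258.25  37.5 ]
```

View pics/wrist2.png

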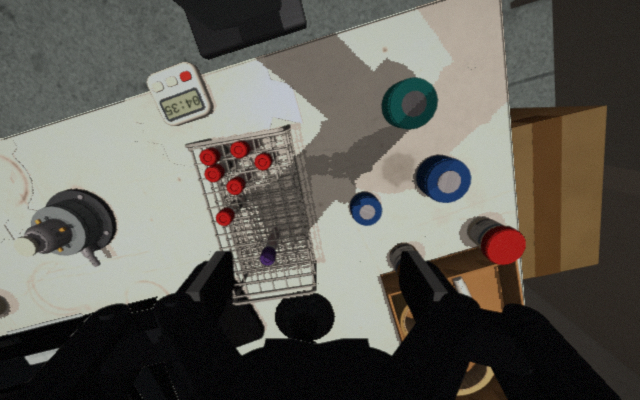

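The wrist view shows the big blue collar at (443,178), between the turquoise one at (410,103) and the small blue one at (366,208). The cup is at (495,240). I'll move closer and refine.

apply_moves(increments=[[[0.1,0.4,0.2,0,0,0,1],[0.2,0.75,0.4,0,0,0,1],[0.25,1,0.6,0,0,0,1],[0.25,1,0.6,0,0,0,1]]])

```text
clock: 5.1
position: [510.2, 216.0, 240.7]
ee_rot: [0.136, 0.991, -0.002, -0.002]
contact_force: [-0.3, -0.6, -1.4]
gripper_width: 85.6
```

```bash
cat >> h.py <<'E'
def draw(p,im,c,r,z,col,S,o):
    q=np.array([proj(p,[c[0]+r*np.cos(t),c[1]+r*np.sin(t),z]) for t in np.linspace(0,2*np.pi,80)])
    cv2.polylines(im,[np.round((q-o+.5)*S*8).astype(int)],True,col,1,cv2.LINE_AA,3)
def solid(p,c,segs):
    # mask of upright stack of cylinders segs=[(r,z)...] as convex hulls
    m=np.zeros(p["img"].shape[:2],np.uint8)
    for (r,z0,z1) in segs:
        q=np.array([proj(p,[c[0]+r*np.cos(t),c[1]+r*np.sin(t),z]) for z in (z0,z1) for t in np.linspace(0,2*np.pi,60)])
        h=cv2.convexHull(np.round(q*16).astype(np.int32)); cv2.fillConvexPoly(m,h,255,cv2.LINE_AA,4)
    return m
E
python3 - <<'E'
from h import *
from scipy.optimize import minimize
np.set_printoptions(precision=2,suppress=True)
s=arm.read_state(); print(s["position"])
p=arm.get_image("wrist"); im=p["img"][:,:,::-1].copy()
cv2.imwrite("pics/wrist3.png",im)
hsv=cv2.cvtColor(im,cv2.COLOR_BGR2HSV)
b=((hsv[...,0]>100)&(hsv[...,0]<125)&(hsv[...,1]>110)&(hsv[...,2]>25)).astype(np.uint8)
n,l,st,ce=cv2.connectedComponentsWithStats(b)
for i in range(1,n):
    if st[i,4]>60: print(i,st[i],ce[i],onz(p,ce[i],25))
u=proj(p,[556,266,25]); 
i=min([i for i in range(1,n) if st[i,4]>300],key=lambda i:np.linalg.norm(ce[i]-u))
m=np.zeros(b.shape,np.uint8); cnt,_=cv2.findContours((l==i).astype(np.uint8),cv2.RETR_EXTERNAL,cv2.CHAIN_APPROX_NONE); cv2.drawContours(m,cnt,-1,255,-1)
f=lambda c: np.abs(solid(p,c,[(28,0,40)]).astype(float)-m).sum()/255
r=minimize(f,onz(p,ce[i],22)[:2],method="Nelder-Mead",options=dict(initial_simplex=[onz(p,ce[i],22)[:2]+d for d in ([0,0],[6,0],[0,6])]))
print(r.x,r.fun,(m>0).sum()); c=r.x
S=6;o=np.round(ce[i]).astype(int)-50
z=cv2.resize(im[o[1]:o[1]+95,o[0]:o[0]+110],None,fx=S,fy=S,interpolation=cv2.INTER_CUBIC)
draw(p,z,c,28,40,(0,255,255),S,o);draw(p,z,c,28,0,(0,255,0),S,o); cv2.imwrite("pics/c4.png",z)
E
```

```text
[510.24 216.02 240.71]
1 [ 348  189   55   57 1826] [374.12 215.43] [554.29 267.62  25.  ]
2 [271 230  35  39 821] [288.58 247.81] [566.29 168.14  25.  ]
[556.7  266.48] 446.33725490196076 2409
```

View pics/c4.png

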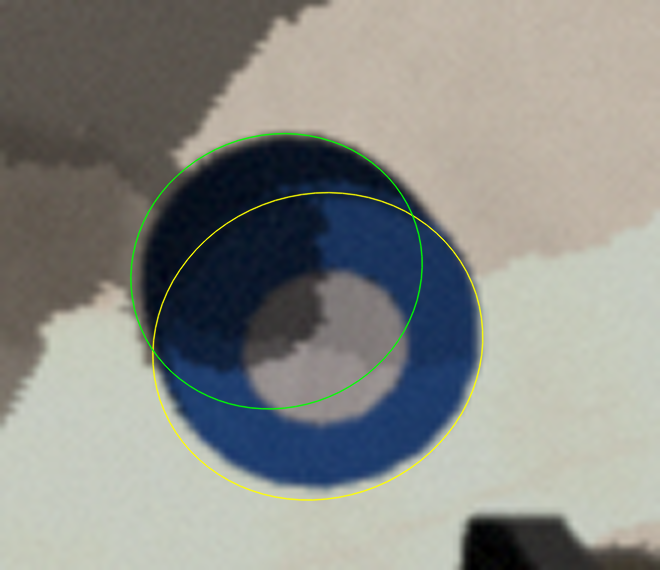

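View pics/wrist3.png

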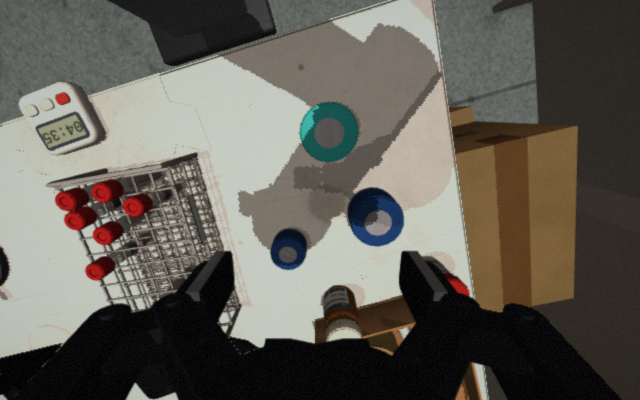

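Collar by fit: (556.7,266.5). From the grey disc at crop (325,348): about the same, within 1–2 mm. I'll move over it and partway down, then recheck.

apply_moves(increments=[[[-0.15,0.3,0.2,0,0,0,1],[-0.3,0.6,0.45,0,0,0,1],[-0.3,0.6,0.6,0,0,0,1],[-0.3,0.6,0.6,0,0,0,1]]])

```text
clock: 5.55
position: [555.9, 262.6, 181.7]
ee_rot: [0.138, 0.99, -0.002, -0.002]
contact_force: [-1.1, 0.7, 0.2]
gripper_width: 85.1
```

```bash
python3 - <<'E'
from h import *
np.set_printoptions(precision=2,suppress=True)
s=arm.read_state(); print(s["position"],s["ee_rot"]); M=R.from_quat(s["ee_rot"]).as_matrix()
p=arm.get_image("wrist"); im=p["img"][:,:,::-1].copy()
hsv=cv2.cvtColor(im,cv2.COLOR_BGR2HSV)
c=(556.7,266.5)
u=proj(p,[*c,40]);print(u, proj(p,s["position"]+M[:,2]*73))
o=np.clip(np.round(u).astype(int)-65,0,[510,270]);S=4
z=cv2.resize(im[o[1]:o[1]+130,o[0]:o[0]+130],None,fx=S,fy=S,interpolation=cv2.INTER_CUBIC)
draw(p,z,c,28,40,(0,255,255),S,o);draw(p,z,c,28,0,(0,255,0),S,o);draw(p,z,c,1,40,(0,0,255),S,o); cv2.imwrite("pics/c5.png",z)
print(o)
for m in arm.mark_of("collar_centre",p)[:3]: print(round(m["conf"],2),np.array(m["at"]),onz(p,m["at"],20))
print(M.T@(np.array([*c,75])-s["position"]))
E
```

```text
[555.91 262.64 181.75] [ 0.14  0.99 -0.   -0.  ]
[321.26 212.82] [315.33 253.8 ]
[256 148]
0.96 [256.3  97. ] [459.06 242.01  20.  ]
0.79 [319.3 203.4] [554.87 265.53  20.  ]
0.63 [221.2 245.5] [569.17 169.96  20.  ]
[ -0.04   4.35 106.73]
```

View pics/c5.png

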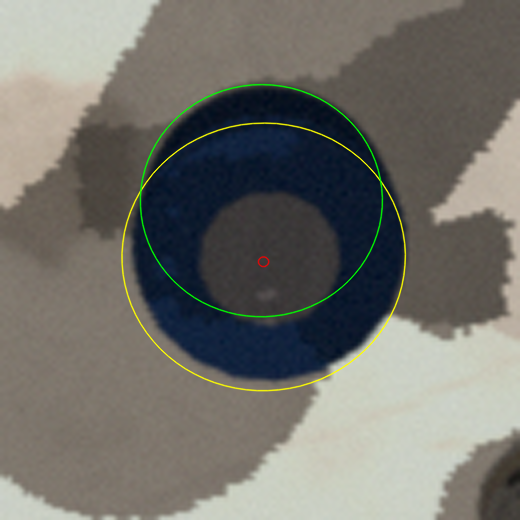

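The collar outline matches to about 1.5 mm, offset +1.4 mm in tool y. I'll descend.

apply_moves(increments=[[[0,0.06,0.3,0,0,0,1],[0,0.06,0.6,0,0,0,1],[0,0.06,0.85,0,0,0,1],[0,0.06,1,0,0,0,1]]])

```text
clock: 6.05
position: [557.9, 268.7, 84.2]
ee_rot: [0.137, 0.991, 0.0, 0.0]
contact_force: [0.6, 0.2, 0.4]
gripper_width: 85.6
```

apply_moves(increments=[[[0,0,0.05,0,0,0,1],[0,0,0.05,0,0,0,0],[0,0,0.05,0,0,0,-0.5],[0,0,0.05,0,0,0,-1],[0,0,0.05,0,0,0,-1],[0,0,0.05,0,0,0,-1],[0,0,0.05,0,0,0,-1],[0,0,0.05,0,0,0,-1]]])

```text
clock: 6.85
position: [559.0, 270.0, 81.4]
ee_rot: [0.137, 0.991, 0.001, 0.002]
contact_force: [-1.2, -0.4, 6.1]
gripper_width: 54.6
```

```bash
python3 - <<'E'
from h import *
np.set_printoptions(precision=3,suppress=True)
s=arm.read_state(); print(s)
for n in ["wrist","side"]:
    p=arm.get_image(n); im=p["img"][:,:,::-1].copy()
    u=proj(p,[556,267,30]).astype(int); o=np.clip(u-70,0,[500,260])
    cv2.imwrite(f"pics/g_{n}.png",cv2.resize(im[o[1]:o[1]+140,o[0]:o[0]+140],None,fx=4,fy=4,interpolation=cv2.INTER_CUBIC))
E
```

```text
{'clock': 6.85, 'joints': array([ 0.711,  0.607, -0.248,  0.001, -0.712, -2.557]), 'joint_vel': array([ 0.002,  0.001,  0.   ,  0.   , -0.001, -0.001]), 'joint_efforts': array([  0.273, -40.476,  12.198,   2.349,   0.404,   0.027]), 'position': array([558.997, 269.998,  81.389]), 'ee_rot': array([0.137, 0.991, 0.001, 0.002]), 'contact_force': array([-1.151, -0.423,  6.111]), 'wrist_torque': array([-0.286,  0.267, -0.079]), 'gripper_width': 54.59945184011409}
```

View pics/g_wrist.png

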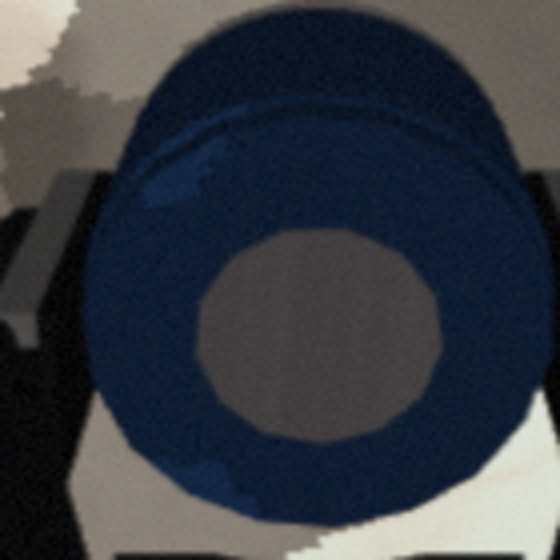

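View pics/g_side.png

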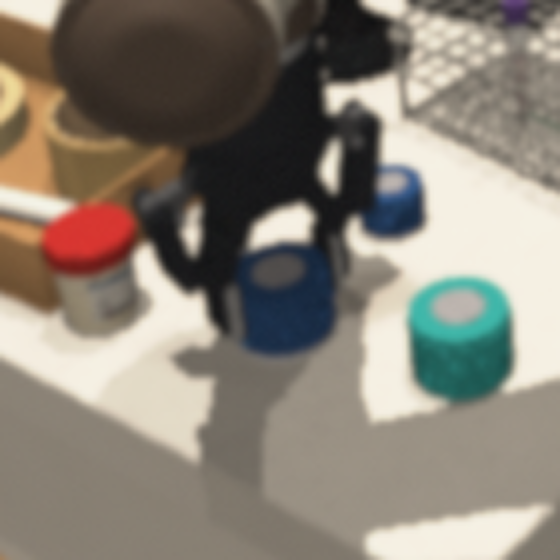

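Width is 54.6 mm and both views show the collar squarely between the pads. TCP is 81.4 mm above the collar's mouth. I'll lift straight up.

apply_moves(increments=[[[0,0,-0.1,0,0,0,-1],[0,0,-0.3,0,0,0,-1],[0,0,-0.65,0,0,0,-1],[0,0,-1,0,0,0,-1]]])

```text
clock: 7.35
position: [557.5, 269.2, 180.0]
ee_rot: [0.137, 0.991, -0.0, -0.0]
contact_force: [0.7, 1.3, -0.9]
gripper_width: 54.8
```

apply_moves(increments=[[[0,0,-0.4,0,0,0,-1],[0,0,-0.8,0,0,0,-1],[0,0,-1,0,0,0,-1],[0,0,-1,0,0,0,-1],[0,0,-1,0,0,0,-1]]])

```text
clock: 7.85
position: [557.3, 269.2, 278.8]
ee_rot: [0.137, 0.991, 0.0, -0.0]
contact_force: [-0.7, -0.3, -1.7]
gripper_width: 55.0
```

```bash
python3 - <<'E'
from h import *
np.set_printoptions(precision=4,suppress=True)
s=arm.read_state(); print(s["clock"],s["position"],s["ee_rot"],s["contact_force"],s["gripper_width"],s["joints"]); M=R.from_quat(s["ee_rot"]).as_matrix()
p=arm.get_image("wrist"); im=p["img"][:,:,::-1].copy()
# disc: top at TCP z -41.4
X=s["position"]+M[:,2]*41.4; z=X[2]
o=np.array([245,150]);S=4
zz=cv2.resize(im[150:290,245:400],None,fx=S,fy=S,interpolation=cv2.INTER_CUBIC)
draw(p,zz,X,28,z,(0,255,255),S,o);draw(p,zz,X,1,z,(0,0,255),S,o)
cv2.imwrite("pics/l.png",zz)
hsv=cv2.cvtColor(im,cv2.COLOR_BGR2HSV)
g=((hsv[...,1]<70)&(hsv[...,2]>35)).astype(np.uint8); 
n,l,st,ce=cv2.connectedComponentsWithStats(g)
u=proj(p,X); i=l[int(u[1]),int(u[0])]; print(u,st[i],ce[i],onz(p,ce[i],z), M.T@(onz(p,ce[i],z)-X))
E
```

```text
7.85 [557.3309 269.2351 278.7732] [ 0.1374  0.9905  0.0003 -0.0004] [-0.7014 -0.2643 -1.7489] 55.024204199978364 [ 0.7108  0.3923 -0.0448 -0.0011 -1.1338 -2.5567]
[315.1518 286.8122] [ 286  257   62   54 2576] [316.2318 283.1013] [555.5754 270.2612 237.3733] [1.9313 0.4888 0.002 ]
```

View pics/l.png

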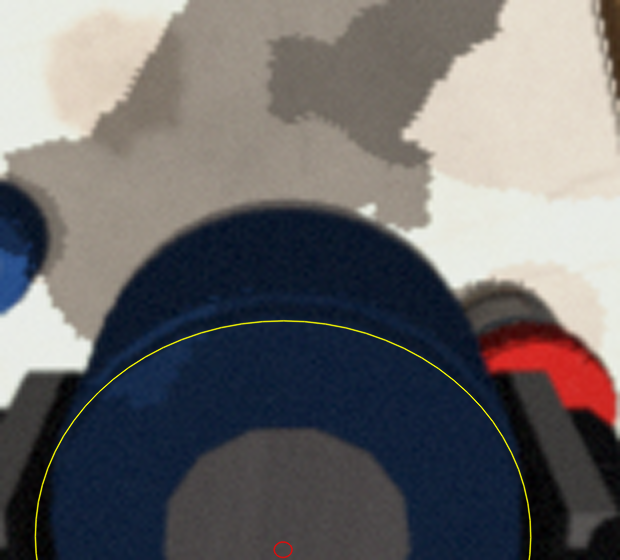

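The collar is held level and centred in y. It sits about 1.9 mm toward tool +x, in agreement with the pre-grasp fit. I'll carry it to near the cell.

apply_moves(increments=[[[-0.05,-0.25,0,0,0,0,-1],[-0.1,-0.6,0,0,0,0,-1],[-0.15,-1,0,0,0,0,-1]]])

```text
clock: 8.2
position: [544.4, 168.4, 276.3]
ee_rot: [0.137, 0.991, -0.001, -0.002]
contact_force: [0.6, 0.5, -1.0]
gripper_width: 54.6
```

apply_moves(increments=[[[-0.05,-0.35,0,0,0,0,-1],[-0.1,-0.7,0,0,0,0,-1],[-0.15,-1,0,0,0,0,-1]]])

```text
clock: 8.5
position: [531.1, 66.9, 276.9]
ee_rot: [0.137, 0.991, -0.001, -0.002]
contact_force: [0.2, 0.7, 0.1]
gripper_width: 54.9
```

apply_moves(increments=[[[-0.05,-0.35,0,0,0,0,-1],[-0.1,-0.7,0,0,0,0,-1],[-0.15,-1,0,0,0,0,-1]]])

```text
clock: 8.8
position: [518.4, -33.1, 276.9]
ee_rot: [0.137, 0.991, -0.001, -0.002]
contact_force: [-0.2, 0.4, -0.5]
gripper_width: 54.1
```

apply_moves(increments=[[[-0.05,-0.4,0,0,0,0,-1],[-0.1,-0.75,0,0,0,0,-1],[-0.15,-1,0,0,0,0,-1],[-0.15,-1,0,0,0,0,-1],[-0.15,-1,0,0,0,0,-1]]])

```text
clock: 9.3
position: [506.3, -132.1, 277.3]
ee_rot: [0.138, 0.99, -0.0, -0.002]
contact_force: [0.5, 0.3, -0.8]
gripper_width: 54.4
```

```bash
cat > look.py <<'E'
from h import *
import sys
np.set_printoptions(precision=4,suppress=True)
def look(tag,c=(486,-217)):
    s=arm.read_state(); print(s["clock"],s["position"],s["ee_rot"],s["contact_force"],s["gripper_width"],s["joints"]); M=R.from_quat(s["ee_rot"]).as_matrix()
    p=arm.get_image("wrist"); im=p["img"][:,:,::-1].copy(); cv2.imwrite(f"pics/{tag}f.png",im)
    for k,z in dict(neck_top=72,pin_ring=56,shoulder=42).items():
        for m in arm.mark_of(k,p)[:1]: print(k,round(m["conf"],2),np.array(m["at"]),onz(p,m["at"],z))
    u=proj(p,[*c,40]);S=5;o=np.clip(np.round(u).astype(int)-[75,60],0,[490,280])
    z=cv2.resize(im[o[1]:o[1]+120,o[0]:o[0]+150],None,fx=S,fy=S,interpolation=cv2.INTER_CUBIC)
    draw(p,z,c,46,10,(0,255,0),S,o);draw(p,z,c,46,0,(0,120,0),S,o);draw(p,z,c,34,42,(0,255,255),S,o);draw(p,z,c,13.5,72,(255,0,255),S,o);draw(p,z,c,18,66,(255,0,0),S,o)
    cv2.imwrite(f"pics/{tag}.png",z)
    print("collar now",s["position"]+M@[1.9,0.3,81.4]," dtool to cell",M.T@(np.array([*c,90])-(s["position"]+M@[1.9,0.3,81.4])))
    return s,p
E
python3 -c "
from look import *; look('n1')"
```

```text
9.3 [ 506.3097 -132.1302  277.29  ] [ 0.1379  0.9904 -0.0001 -0.0017] [ 0.4696  0.31   -0.7924] 54.386025954362225 [ 0.0549  0.2355 -0.2786 -0.0005 -1.0599 -1.9022]
neck_top 0.88 [228.7 196.8] [ 487.0218 -218.2693   72.    ]
pin_ring 0.75 [234.  194.3] [ 489.0215 -218.0523   56.    ]
shoulder 0.97 [233.8 188.5] [ 485.3046 -221.03     42.    ]
collar now [ 504.2944 -131.2982  195.8965]  dtool to cell [ -6.1669 -87.3737 105.9309]
```

View pics/n1.png

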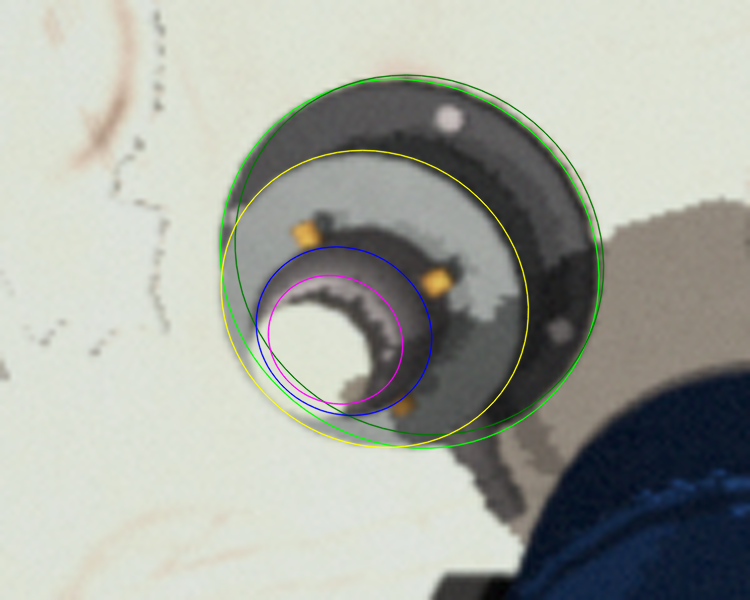

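View pics/n1f.png

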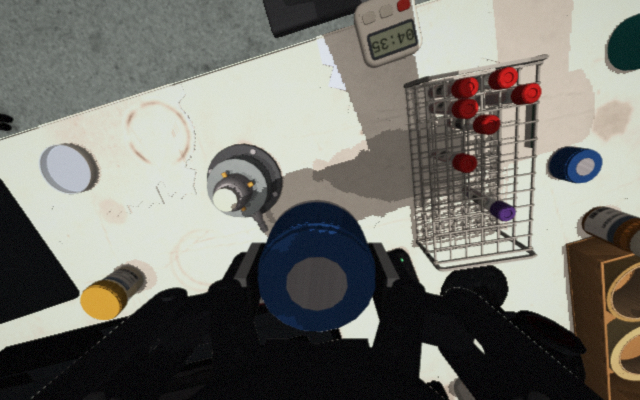

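The circle model at (486,-217) overlays the foot, shoulder and neck to within about 1 mm. I'll move over the cell.

apply_moves(increments=[[[-0.02,-0.4,0,0,0,0,-1],[-0.04,-0.75,0,0,0,0,-1],[-0.06,-0.87,0.1,0,0,0,-1],[-0.06,-0.87,0.4,0,0,0,-1],[-0.06,-0.87,0.75,0,0,0,-1],[-0.06,-0.87,0.9,0,0,0,-1],[-0.06,-0.87,0.9,0,0,0,-1],[-0.06,-0.87,0.9,0,0,0,-1]]])

```text
clock: 10.3
position: [489.8, -216.7, 189.1]
ee_rot: [0.137, 0.991, -0.0, 0.0]
contact_force: [0.0, -0.3, -0.7]
gripper_width: 54.4
```

```bash
python3 - <<'E'
from look import *
s,p=look('n2')
for n in ["side","scene"]:
    q=arm.get_image(n); im=q["img"][:,:,::-1]; o=np.round(proj(q,[486,-217,90])).astype(int)-50;c=(486,-217);S=6
    z=cv2.resize(im[o[1]:o[1]+100,o[0]:o[0]+100],None,fx=S,fy=S,interpolation=cv2.INTER_CUBIC)
    draw(q,z,c,46,10,(0,255,0),S,o);draw(q,z,c,34,42,(0,255,255),S,o);draw(q,z,c,13.5,72,(255,0,255),S,o)
    M=R.from_quat(s["ee_rot"]).as_matrix(); X=s["position"]+M@[1.9,0.3,81.4]
    draw(q,z,X,28,X[2],(255,255,0),S,o);draw(q,z,X,28,X[2]+40,(255,255,0),S,o)
    cv2.imwrite(f"pics/n2{n}.png",z)
E
```

```text
10.3 [ 489.8042 -216.6927  189.0891] [ 0.1365  0.9906 -0.0002  0.0001] [ 0.043  -0.2966 -0.6599] 54.36266202429504 [-0.1134  0.3491 -0.3682  0.0005 -0.8532 -1.7316]
pin_ring 0.87 [313.3 212.2] [ 486.0492 -217.481    56.    ]
shoulder 0.83 [313.3 208.7] [ 487.8941 -218.1544   42.    ]
collar now [ 488.0672 -215.9231  107.6885]  dtool to cell [ 1.7032 -1.5896 17.6887]
```

View pics/n2side.png

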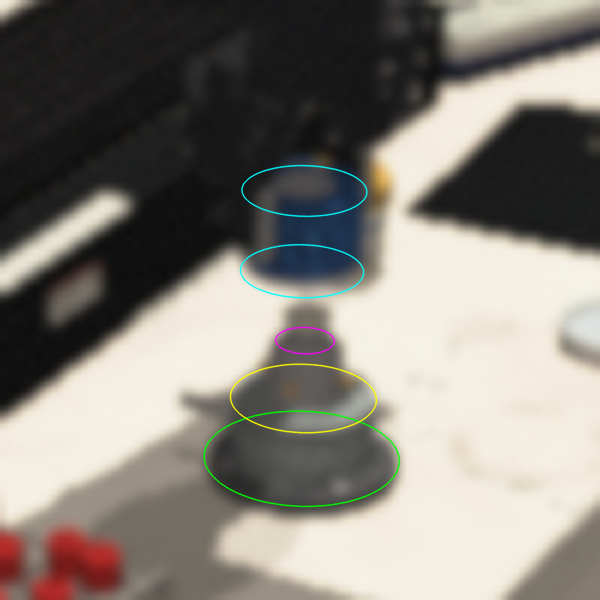

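View pics/n2scene.png

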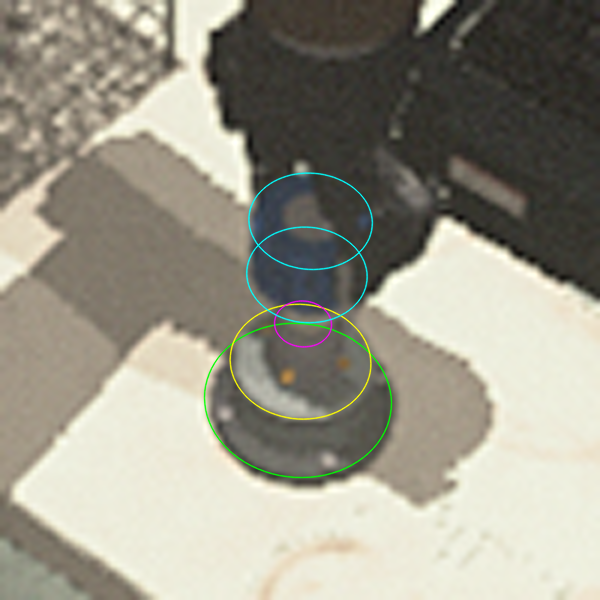

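View pics/n2.png

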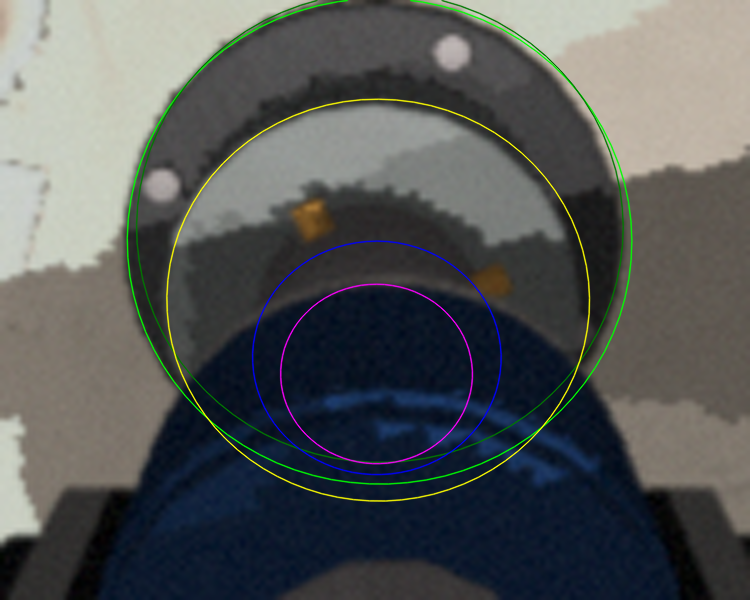

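Both outside views show the collar above the neck, consistent with the model. The small correction left is (+1.7, -1.6) in tool x and y. I'll lower it over the neck in steps and watch the force.

apply_moves(increments=[[[0.02,-0.02,0.1,0,0,0,-1],[0.02,-0.02,0.2,0,0,0,-1],[0.02,-0.02,0.3,0,0,0,-1],[0.02,-0.02,0.3,0,0,0,-1],[0.02,-0.02,0.35,0,0,0,-1],[0.02,-0.02,0.4,0,0,0,-1],[0.02,-0.02,0.4,0,0,0,-1]]])

```text
clock: 11.3
position: [486.4, -218.5, 148.2]
ee_rot: [0.137, 0.991, 0.0, -0.001]
contact_force: [0.1, -0.7, -1.3]
gripper_width: 54.8
```

```bash
cat > st.py <<'E'
from look import *
s=arm.read_state(); M=R.from_quat(s["ee_rot"]).as_matrix(); np.set_printoptions(precision=2,suppress=True)
print(s["clock"],s["position"],"F",s["contact_force"],"T",s["wrist_torque"],"w",s["gripper_width"],"q6",s["joints"][5],"tilt",M[:2,2],"yaw",np.degrees(np.arctan2(M[1,0],M[0,0])),"mouth",s["position"]+M@[1.9,0.3,81.4])
E
python3 st.py
```

```text
11.3 [ 486.37 -218.45  148.19] F [ 0.12 -0.7  -1.33] T [-0.03  0.    0.03] w 54.845751643560384 q6 -1.7281495726387854 tilt [-0.  0.] yaw 164.22336973000236 mouth [ 484.51 -217.62   66.8 ]
```

apply_moves(increments=[[[-0.01,0,0.03,0,0,0,-1],[-0.01,0,0.06,0,0,0,-1],[-0.01,0,0.09,0,0,0,-1],[-0.01,0,0.09,0,0,0,-1]]])

```text
clock: 11.7
position: [487.4, -218.8, 139.4]
ee_rot: [0.137, 0.991, 0.0, -0.0]
contact_force: [-0.4, -1.4, -1.3]
gripper_width: 54.7
```

```bash
python3 st.py
```

```text
11.7 [ 487.37 -218.77  139.43] F [-0.41 -1.39 -1.33] T [-0.04  0.02 -0.02] w 54.678173777145744 q6 -1.7279081447664824 tilt [-0.  0.] yaw 164.22138360955302 mouth [ 485.55 -217.95   58.03]
```

The mouth is at 58 mm, round the neck with almost no side load. I'll touch down on the pins next.

apply_moves(increments=[[[0,0,0.02,0,0,0,-1],[0,0,0.04,0,0,0,-1],[0,0,0.04,0,0,0,-1]]])

```text
clock: 12.0
position: [487.5, -218.8, 135.6]
ee_rot: [0.137, 0.991, 0.0, -0.0]
contact_force: [-0.2, 0.6, -0.9]
gripper_width: 54.3
```

```bash
python3 st.py
```

```text
12.0 [ 487.46 -218.76  135.61] F [-0.17  0.61 -0.86] T [-0.04  0.01 -0.  ] w 54.33264472053827 q6 -1.7278556829461456 tilt [-0.  0.] yaw 164.22540561594516 mouth [ 485.66 -217.95   54.21]
```

apply_moves(increments=[[[0,0,0.01,0,0,0,-1],[0,0,0.02,0,0,0,-1],[0,0,0.02,0,0,0,-1]]])

```text
clock: 12.3
position: [487.6, -218.8, 133.8]
ee_rot: [0.137, 0.991, 0.0, -0.0]
contact_force: [0.8, 0.1, -1.1]
gripper_width: 54.8
```

```bash
python3 st.py
```

```text
12.3 [ 487.6  -218.78  133.81] F [ 0.75  0.05 -1.1 ] T [-0.    0.01 -0.01] w 54.78932167111296 q6 -1.7278394525531715 tilt [-0.  0.] yaw 164.2331783764481 mouth [ 485.84 -217.97   52.41]
```

apply_moves(increments=[[[0,0,0.01,0,0,0,-1],[0,0,0.02,0,0,0,-1],[0,0,0.02,0,0,0,-1]]])

```text
clock: 12.6
position: [487.6, -218.8, 131.7]
ee_rot: [0.137, 0.991, 0.0, -0.0]
contact_force: [-0.1, -0.2, -0.6]
gripper_width: 54.5
```

```bash
python3 st.py; python3 - <<'E'
from look import *
s=arm.read_state(); M=R.from_quat(s["ee_rot"]).as_matrix()
for n in ["side","scene","wrist"]:
    q=arm.get_image(n); im=q["img"][:,:,::-1]; o=np.clip(np.round(proj(q,[486,-217,70])).astype(int)-50,0,[540,300]);c=(486,-217);S=6
    z=cv2.resize(im[o[1]:o[1]+100,o[0]:o[0]+100],None,fx=S,fy=S,interpolation=cv2.INTER_CUBIC)
    draw(q,z,c,34,42,(0,255,255),S,o)
    X=s["position"]+M@[1.9,0.3,81.4]
    draw(q,z,X,28,X[2],(255,255,0),S,o);draw(q,z,X,28,X[2]+40,(255,255,0),S,o)
    cv2.imwrite(f"pics/n3{n}.png",z)
E
```

```text
12.6 [ 487.57 -218.77  131.75] F [-0.15 -0.19 -0.62] T [0.   0.01 0.01] w 54.496633154594676 q6 -1.72789081315273 tilt [-0.  0.] yaw 164.22686571497752 mouth [ 485.8  -217.95   50.35]
```

View pics/n3side.png

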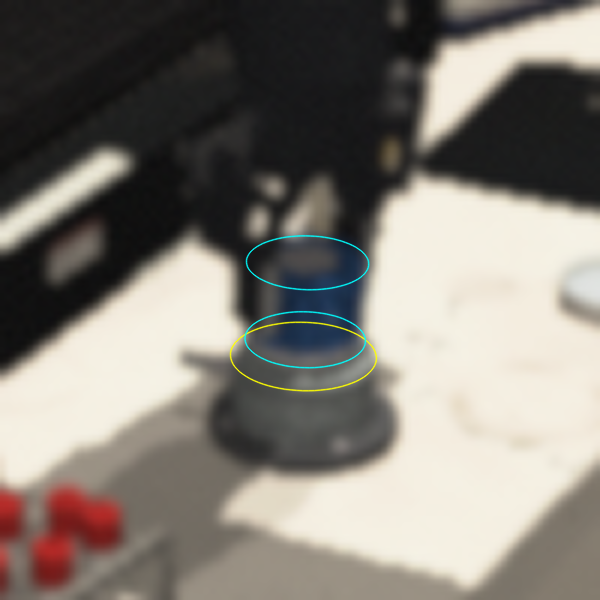

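View pics/n3wrist.png

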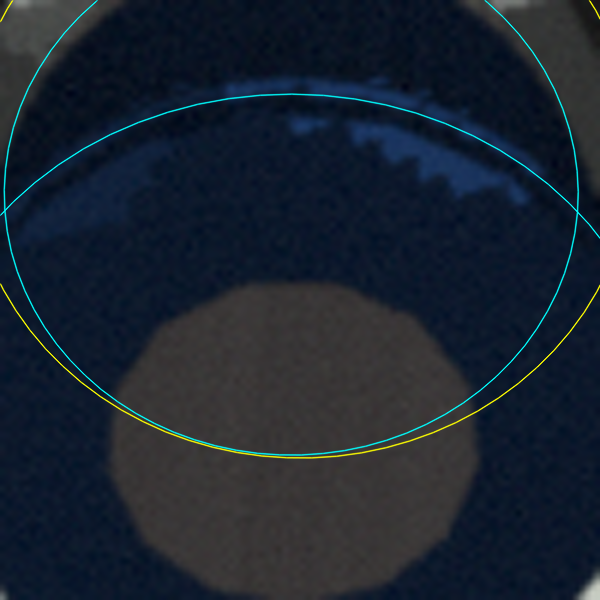

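The views are consistent with the model and there is still no contact, so the keyways may already line up or the height offset may be off by a few mm. I'll continue in small steps.

apply_moves(increments=[[[0,0,0.01,0,0,0,-1],[0,0,0.02,0,0,0,-1],[0,0,0.02,0,0,0,-1]]])

```text
clock: 13.05
position: [487.8, -218.9, 130.1]
ee_rot: [0.137, 0.991, -0.0, 0.0]
contact_force: [0.1, -0.2, 1.9]
gripper_width: 54.4
```

```bash
python3 st.py
```

```text
13.05 [ 487.78 -218.85  130.14] F [ 0.14 -0.22  1.87] T [0.1  0.09 0.  ] w 54.388180127707976 q6 -1.7278557026180208 tilt [ 0. -0.] yaw 164.24007402491208 mouth [ 486.06 -218.06   48.74]
```

apply_moves(increments=[[[0,0,0.01,0,0,0,-1],[0,0,0.02,0,0,0,-1],[0,0,0.02,0,0,0,-1]]])

```text
clock: 13.35
position: [487.8, -218.8, 128.0]
ee_rot: [0.137, 0.991, -0.0, 0.0]
contact_force: [-0.9, 0.7, 3.3]
gripper_width: 54.6
```

```bash
python3 st.py
```

```text
13.35 [ 487.77 -218.84  128.03] F [-0.85  0.71  3.3 ] T [ 0.19  0.14 -0.  ] w 54.61746933048402 q6 -1.7278708954513409 tilt [ 0. -0.] yaw 164.23654128331376 mouth [ 486.05 -218.04   46.63]
```

The force rises about 0.65 N/mm with no hard stop, starting at mouth ≈ 50 mm. That matches the spring (2.4 N + 0.6 N/mm) after the free drop, so the keyways were already over the pins. I'll check by eye for tilt, then push on.

apply_moves(increments=[[[0,0,0.01,0,0,0,-1],[0,0,0.02,0,0,0,-1],[0,0,0.02,0,0,0,-1]]])

```text
clock: 13.65
position: [487.8, -218.8, 126.0]
ee_rot: [0.137, 0.991, -0.0, 0.0]
contact_force: [-0.3, 0.6, 4.6]
gripper_width: 54.5
```

```bash
python3 st.py;  python3 - <<'E'
from look import *
s=arm.read_state(); M=R.from_quat(s["ee_rot"]).as_matrix()
for n in ["scene","wrist"]:
    q=arm.get_image(n); im=q["img"][:,:,::-1]; S=6
    X=s["position"]+M@[1.9,0.3,81.4]
    w=50 if n=="scene" else 75; S=300//w
    o=np.clip(np.round(proj(q,[486,-217,70])).astype(int)-w,0,[640-2*w,400-2*w])
    z=cv2.resize(im[o[1]:o[1]+2*w,o[0]:o[0]+2*w],None,fx=S,fy=S,interpolation=cv2.INTER_CUBIC)
    if n=="wrist":
        draw(q,z,X,27.5,X[2]+40,(0,255,255),S,o);draw(q,z,X,14,X[2]+40,(0,255,255),S,o)
    cv2.imwrite(f"pics/n4{n}.png",z)
E
```

```text
13.65 [ 487.8  -218.81  126.01] F [-0.28  0.55  4.55] T [ 0.25  0.24 -0.03] w 54.54654299296819 q6 -1.727850615474526 tilt [ 0. -0.] yaw 164.2436091793559 mouth [ 486.07 -218.02   44.61]
```

View pics/n4scene.png

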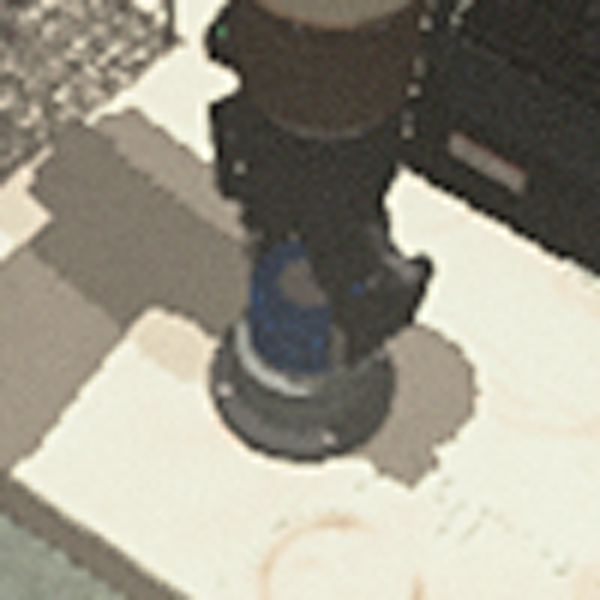

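View pics/n4wrist.png

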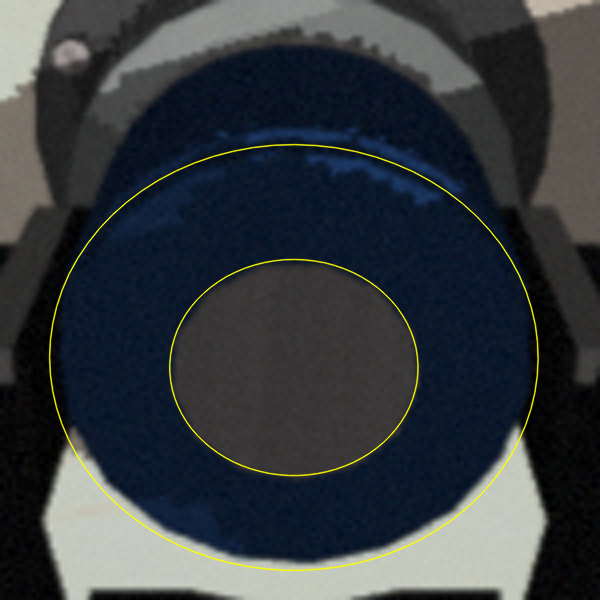

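The collar's disc matches the tool-frame overlay exactly, so it hasn't slipped or tilted. Its underside is nearly on the shoulder. I'll push on to the hard stop.

apply_moves(increments=[[[0,0,0.01,0,0,0,-1],[0,0,0.02,0,0,0,-1],[0,0,0.03,0,0,0,-1],[0,0,0.03,0,0,0,-1]]])

```text
clock: 14.15
position: [487.8, -218.8, 123.4]
ee_rot: [0.137, 0.991, -0.0, 0.0]
contact_force: [-1.4, 1.3, 7.1]
gripper_width: 54.2
```

```bash
python3 st.py
```

```text
14.15 [ 487.82 -218.82  123.41] F [-1.43  1.31  7.09] T [ 0.4   0.42 -0.02] w 54.212534198340684 q6 -1.7278180528589144 tilt [ 0. -0.] yaw 164.2520400348325 mouth [ 486.1  -218.03   42.01]
```

apply_moves(increments=[[[0,0,0.01,0,0,0,-1],[0,0,0.02,0,0,0,-1],[0,0,0.02,0,0,0,-1]]])

```text
clock: 14.45
position: [487.8, -218.8, 123.3]
ee_rot: [0.137, 0.991, -0.0, 0.0]
contact_force: [-6.2, 4.5, 19.7]
gripper_width: 54.5
```

```bash
python3 st.py
```

```text
14.45 [ 487.8  -218.82  123.29] F [-6.21  4.47 19.66] T [ 1.23  1.49 -0.14] w 54.5420614431685 q6 -1.7280816123718072 tilt [ 0. -0.] yaw 164.26974479776496 mouth [ 486.11 -218.07   41.89]
```

There is a hard stop at mouth 41.9 mm, and the force jumped from 7 to 20 N with no further travel. I'll hold the pose and check that it stays steady, and look at the bystanders.

apply_moves(increments=[[[0,0,0,0,0,0,-1],[0,0,0,0,0,0,-1],[0,0,0,0,0,0,-1],[0,0,0,0,0,0,-1],[0,0,0,0,0,0,-1],[0,0,0,0,0,0,-1],[0,0,0,0,0,0,-1],[0,0,0,0,0,0,-1]]])

```text
clock: 15.25
position: [487.8, -218.8, 123.3]
ee_rot: [0.137, 0.991, -0.0, 0.0]
contact_force: [-4.9, 3.4, 20.9]
gripper_width: 54.3
```

```bash
python3 st.py; python3 - <<'E'
from look import *
np.set_printoptions(precision=1,suppress=True)
a=[]
for n in ["side","scene","wrist"]:
    q=arm.get_image(n); cv2.imwrite(f"pics/e{n}.png",q["img"][:,:,::-1])
    for k,z in dict(cup_a_mid=30,cup_b_mid=30,amber_pot_mid=37.5,petri_0_mid=7,timer_mid=9.5).items():
        for m in arm.mark_of(k,q)[:1]: print(n,k,round(m["conf"],2),np.array(m["at"]),onz(q,m["at"],z))
E
```

```text
15.25 [ 487.8  -218.81  123.29] F [-4.86  3.38 20.85] T [ 1.2   1.38 -0.08] w 54.34912734128617 q6 -1.7280604409519729 tilt [ 0. -0.] yaw 164.27033236904055 mouth [ 486.12 -218.06   41.89]
side cup_a_mid 0.7 [170.5 277.2] [654.3 315.   30. ]
side cup_b_mid 0.47 [364.2 165.5] [ 570.1 -417.4   30. ]
side amber_pot_mid 0.72 [201.5 250.3] [662.3 212.3  37.5]
side petri_0_mid 0.46 [412.8 183.8] [ 402.9 -421.1    7. ]
side timer_mid 0.62 [355.7 250. ] [377.2 -16.    9.5]
scene cup_a_mid 0.7 [253.4 143.6] [652.9 315.9  30. ]
scene cup_b_mid 0.73 [422.6 263.1] [ 579.  -420.2   30. ]
scene amber_pot_mid 0.6 [277.8 155.2] [655.6 199.   37.5]
scene petri_0_mid 0.71 [390.1 308.2] [ 414.3 -419.1    7. ]
scene timer_mid 0.71 [269.1 241.9] [374.  -15.1   9.5]
wrist petri_0_mid 0.61 [  7.8 201.1] [ 413.9 -417.8    7. ]
```

View pics/eside.png

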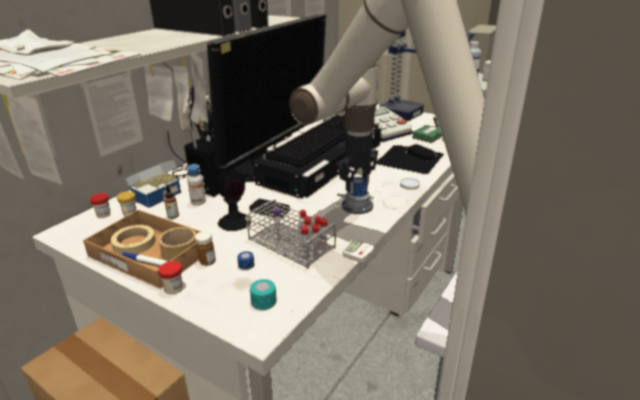

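View pics/ewrist.png

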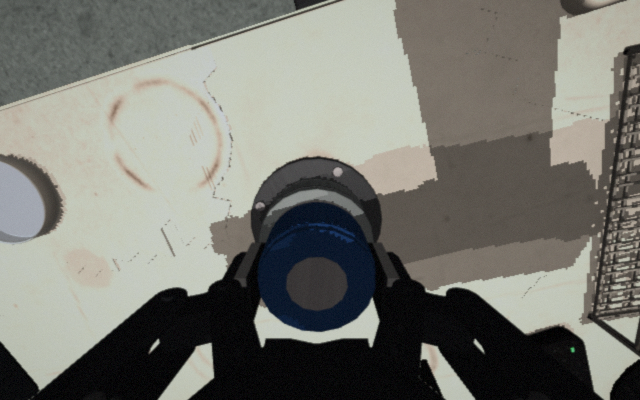

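The side view shows the collar seated on the cell at (357,190) and every bystander in place. The wrist view shows it level on the shoulder at (316,265). Push and pose held steady for 0.8 s, so I'm handing the job in.

```bash
python3 -c "
from bench import arm
print(arm.job_done()); s=arm.read_state(); print(s['clock'],s['position'],s['contact_force'],s['gripper_width'])"
```

```text
the job is handed in; nothing more can be done
None
the job is handed in; nothing more can be done
```

The collar is on the filter cell, pushed down against the shoulder, and the gripper is still holding it there. I handed the job in at about 15.5 s.

- **Collar:** I took the large blue collar, not the small blue or the turquoise one, and set it level over the neck at about (486, -217). No search turn was needed, because the keyways already lined up with the pins at the angle I lowered it.
- **Evidence it is home:**
  - It passed the pin height without resistance.
  - From a mouth height of about 50 mm the force rose about 0.65 N/mm, close to the stated spring rate.
  - It stopped hard at 41.9 mm, against an expected 42 mm.
- **Hold:** Over 0.8 s the push stayed at about 20 N, with the grip width at about 54.4 mm and no sag or tilt.
- **Bystanders:** The cups, pot, petri dish and timer were found within about 1 cm of their first positions, which is the detectors' own scatter.
- **Not fully explained:** At the final push there is a side force of about 6 N and a moment of about 1.8 N m. I did not trace the cause or turn the collar to confirm the keyways, so "keyed" rests on the depth and the spring force.

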